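# Park the bun press in its dished rest

## Task

Put the larger of the two steel-domed bun presses away in the wider of the two wooden dished rests: lower it in dome down, without dropping it, so that it settles fully home, centred and upright, and let go. Leave the smaller bun press standing where it is.

Things in the scene. Friction and masses are not known exactly. Their poses are not given: they have to be found in the camera images.
- large_press_mid (a point): The larger bun press, loose, upright on the bench, about 0.36 kg, 100 mm high, round: a steel dome below (28 mm high, 74 mm across at its top edge, sphere radius 38 mm, cut to a flat foot 24 mm across) and above it a plain wooden handle 28 mm in diameter up to the top. This point: on the axis half-way up, 50 mm above the foot; z is up. A wooden tamper with a flat end is no bun press.
- wide_rest_mouth (a point): The wider dished rest: a wooden cup fixed to the bench, 92 mm across, 40 mm high, with a conical dish 77 mm across at the mouth, 32 mm deep, its side 37 degrees from vertical. This point: centre of the mouth, level with the rim; z is up. When the larger press is home its dome touches the side all round, centred, foot clear of the floor, its mid point about 26 mm above this point.
- small_press_mid (a point): The smaller bun press, same shape, to be left alone: 76 mm high, steel dome 47 mm across, wooden handle 22 mm in diameter, loose, standing on the bench. This point is on its axis half-way up, 38 mm above the foot; z is up.
- narrow_rest_mouth (a point): The narrower dished rest, not used: a wooden cup fixed to the bench, 66 mm across and 30 mm high, its dish 51 mm across at the mouth. This point is the centre of the mouth, level with the rim, 30 mm above the bench; z is up.
Not all that is in view belongs to the job. What is shaped like the part that bears large_press_mid but purple is not meant.

How it is judged:
By the outcome, as a careful person would: the job done as asked, in the order asked, and still so for the second after the job is handed in, with the robot touching nothing.
It also fails if it takes over 38 s, if anything falls off the work surface, if the arm or the gripper's body presses on something with over 40 N, if the wrist force passes 120 N, or if a joint passes its speed limit or range.

## Robot

A 6-joint arm with a two-finger parallel gripper is mounted at the origin on the work surface. World frame = base frame: x ahead of the robot, y to its left, z up, the work surface at z = 0. Lengths are in m, angles in rad, forces in N, time in s.
With the tool pointing down it reaches from about 0.25 to 0.85 m from the base axis. Payload 12.5 kg.
Tool frame: the origin (TCP) lies midway between the tips of the shut fingers; the grasp point (between the pads) lies 19 mm behind it; z points along the fingers, y is the direction in which the jaws open and shut (so a half turn about z gives the same grasp; the last joint's range is limited). The gripper opens to 93 mm and grips with 3 to 60 N. Pads are 15 mm wide; open, the fingers measure 128 mm over their backs; the gripper's body (75 mm by 188 mm) begins 65 mm behind the grasp point.
Start: joints at [-1.391, 0.351, 1.652, -0, 1.139, -0.085], TCP at [0.144, -0.531, 0.219] pointing down, gripper open.
Joint ranges: [-2.75, 2.75], [-0.79, 2.1], [0.01, 2.65], [-1.57, 4.71], [0.07, 3.14], [-2.87, 2.87]. Speed limits (rad/s): [2.22, 2.22, 2.79, 3.14, 3.14, 3.14].

## Interface

Orientations are given as a unit quaternion [x, y, z, w].
In Python, from workcell import state, get_image, camera_params, finish_job, recognise gives the robot as it stands.
- The arm moves only by the shell command python3 -m handwheel 'ROWS' [FORCE]. ROWS is JSON, a list that holds one entry, the list of rows, each a list of 5 numbers: the shift along the tool's x, y, z in mm, then the turn about the tool's z in rad, then the opening, from 0 (shut) to 1 (fully open). In form: [[[tx, ty, tz, spin, hand], ...]]. A call has 1 to 20 rows; each row is the pose to reach, as a shift and turn from the pose commanded when the call began, along the tool's axes at that moment; what a row does not reach only later rows make up. A row lasts 1/8 s, in which the tool goes at most 62.5 mm and 10.7 degrees, less where a joint would pass 70% of its speed; a pose out of reach is approached as far as the arm can. A call with a gripper value outside its range is refused whole. The fingers move at their own pace and stop on an object; FORCE is the grip in N (left out, the last holds). Time passes only in rows, so rows that repeat a pose let the fingers close. It gives the time, the measured TCP pose, the force and the opening at its end, in the units of the state.
- state(): the state, without advancing time (a new reading comes with each control period).
- get_image(name): name is "scene" or "top" or "wrist"; returns (picture, depth): 420x560x3 uint8, blue, green, red; 420x560 float32, m along the optical axis (not along the pixel's ray), 0 where there is no reading.
- camera_params(name): a dict with "fx", "fy", "cx", "cy" (pixels), "distortion" ([k1, k2, p1, p2, k3] as OpenCV has them; the pictures are not rectified), "world_from_camera" (4x4, takes a point from camera to world coordinates); the wrist camera has in their place "tool_from_camera" (4x4, takes a point from camera to tool coordinates, whose origin is the TCP and whose axes are the flange's). Camera axes: x right, y down, z forward; pixel columns grow to the right and rows downward; lengths in m; the calibration is good to about 2 mm. A picture is of the moment at which its call begins: read the wrist's pose just before it. camera_params takes no time and is no camera call.
- finish_job(): hands the job in, once; it reports no verdict.
Trained networks look in the newest picture that a camera, given by its name, has taken for a name from the list of things; names that differ only in an ending like _2 or _b are one class to them, and where a whole thing is asked for, a point or a joint stands for the part that bears it (a point fixed in the world has none). Each returns a list of dicts, best first, with "conf" (0 to 1); they miss things now and then, are a little off and sometimes report something else, mostly with a low value. They report only what shows in the picture. A call takes as long as a camera call. They do not tell look-alikes from the thing itself.
- recognise(camera, name): "bbox" ([left, top, right, bottom] in pixels, round what is visible of it).
The state is a dict: "clock": time; "q": joint angles; "dq": joint speeds; "joint_efforts": joint torques, N m; "position": TCP position; "orientation": TCP orientation; "ft_force": force on the tool from outside, world axes, zero at the start; "wrist_torque": the same for the moment, N m; "finger_gap": finger opening in m.
Only numpy, scipy, OpenCV 4.12 (cv2) and the standard library are available. Lean on these libraries where they do the work, as an engineer would, in place of code of your own. Each camera call takes 0.05 s, during which the arm holds its last target.

## Working session

There is one attempt and no reset: what is moved stays moved. The work goes in short steps, Python scripts to look and compute and a shell command to move; the robot and the scene stay as the last step left them, time stands still between calls to the robot, and variables do not carry over. Pictures are saved under pics/ and viewed, and the job is handed in when it is done.

```bash
mkdir -p pics; ls; cat > h.py <<'E'
import numpy as np,cv2
from workcell import *
def K(p): return np.array([[p['fx'],0,p['cx']],[0,p['fy'],p['cy']],[0,0,1.]]),np.array(p['distortion'],float)
def wfc(name):
    p=camera_params(name)
    if name!='wrist': return np.array(p['world_from_camera'])
    from scipy.spatial.transform import Rotation as R
    s=state();T=np.eye(4);T[:3,:3]=R.from_quat(s['orientation']).as_matrix();T[:3,3]=s['position']
    return T@np.array(p['tool_from_camera'])
def cloud(name,d,T):
    p=camera_params(name);k,D=K(p)
    h,w=d.shape;u,v=np.meshgrid(np.arange(w),np.arange(h))
    n=cv2.undistortPoints(np.stack([u,v],-1).reshape(-1,1,2).astype(float),k,D).reshape(h,w,2)
    P=np.concatenate([n*d[...,None],d[...,None]],-1)
    W=P@T[:3,:3].T+T[:3,3]; W[d==0]=np.nan
    return W
E
python3 - <<'E'
from h import *
s=state();print(s['clock'],s['position'],s['orientation'],s['finger_gap'])
for n in['scene','top']:
    T=wfc(n);im,d=get_image(n);cv2.imwrite(f'pics/{n}0.png',im);np.savez(f'{n}0.npz',im=im,d=d,T=T)
    print(n,T[:3,3].round(3),T[:3,2].round(2))
    for t in['large_press_mid','wide_rest_mouth','small_press_mid','narrow_rest_mouth']:
        print(t,[(np.round(r['bbox']).tolist(),round(r['conf'],2)) for r in recognise(n,t)])
E
```

```text
pics
0.0 [ 0.14388811 -0.53048084  0.21810862] [ 9.91249337e-01  1.32001560e-01 -2.75962923e-05 -5.82028995e-04] 0.09323891209958111
scene [1.132 0.233 0.804] [-0.61 -0.22 -0.76]
large_press_mid [([328.0, 148.0, 360.0, 193.0], 0.95), ([310.0, 209.0, 341.0, 246.0], 0.81), ([275.0, 258.0, 313.0, 301.0], 0.79), ([337.0, 282.0, 380.0, 324.0], 0.66)]
wide_rest_mouth [([185.0, 150.0, 225.0, 188.0], 0.9), ([367.0, 213.0, 397.0, 241.0], 0.54)]
small_press_mid [([188.0, 224.0, 212.0, 261.0], 0.94)]
narrow_rest_mouth [([369.0, 212.0, 401.0, 242.0], 0.6)]
top [0.464 0.01  0.844] [ 0.1  0.  -1. ]
large_press_mid [([171.0, 120.0, 209.0, 157.0], 0.9), ([235.0, 128.0, 269.0, 165.0], 0.79), ([226.0, 270.0, 264.0, 305.0], 0.61), ([222.0, 193.0, 260.0, 225.0], 0.59)]
wide_rest_mouth [([370.0, 229.0, 420.0, 274.0], 0.58)]
small_press_mid [([336.0, 142.0, 355.0, 165.0], 0.76)]
narrow_rest_mouth [([173.0, 223.0, 204.0, 250.0], 0.72)]
```

View pics/scene0.png

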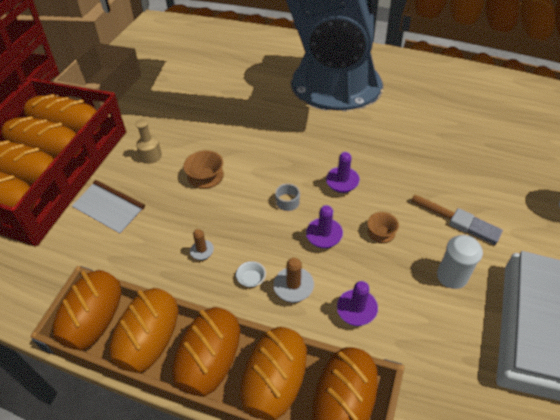

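View pics/top0.png

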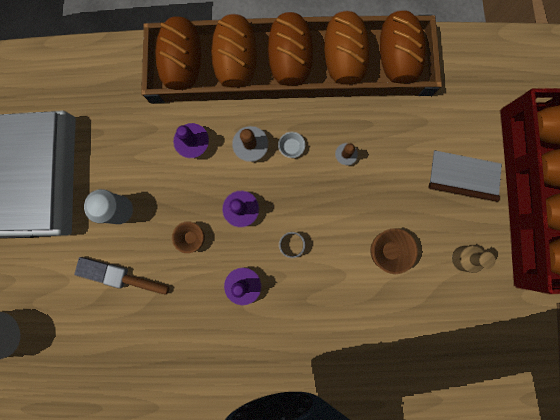

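```bash
python3 - <<'E'
import cv2,numpy as np
im=np.load('scene0.npz')['im'];c=cv2.resize(im[130:340,170:420],None,fx=3,fy=2.8,interpolation=cv2.INTER_CUBIC);cv2.imwrite('pics/crop1.png',c)
E
```

```text
(no output)
```

View pics/crop1.png

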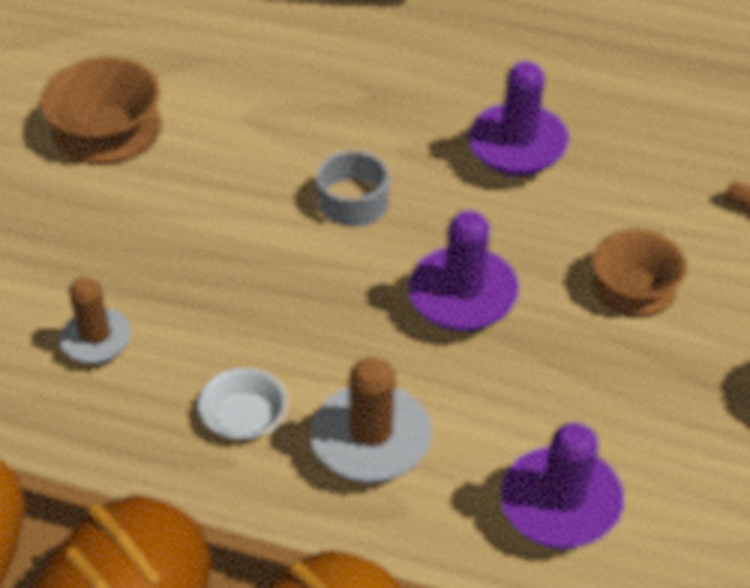

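The shapes like the larger press are:
- Purple look-alikes in the scene picture at (343,175), (325,228) and (358,303).
- The steel and wood press at scene (294,280), top (250,143). This is my choice.
- The small press at scene (200,245).
- The flat-ended wooden tamper at (148,148).

The wide rest is at scene (204,170), top (395,251). The narrow rest is at scene (383,228). The crop confirms the steel dome and brown handle on the chosen press. Next I measure.

```bash
cat > m.py <<'E'
from h import *
from scipy.optimize import least_squares
def circ(P,r=None):
    c0=np.median(P,0)
    f=least_squares(lambda p:np.hypot(*(P-p[:2]).T)-p[2],[*c0,r or .03],loss='soft_l1',f_scale=.002)
    return f.x.round(4)
E
python3 - <<'E'
from m import *
for n,bx in [('scene',{'press':(265,250,320,308),'wide':(178,145,232,194),'narrow':(362,207,404,246),'small':(184,222,216,264)}),
             ('top',{'press':(224,120,272,168),'wide':(366,222,425,277),'narrow':(168,216,210,256),'small':(330,138,364,170)})]:
    z=np.load(n+'0.npz');W=cloud(n,z['d'],z['T'])
    print(n,'table z',np.nanpercentile(W[...,2][200:220,100:160],50).round(4))
    for k,b in bx.items():
        P=W[b[1]:b[3],b[0]:b[2]].reshape(-1,3);P=P[~np.isnan(P[:,2])];z_=P[:,2]
        print(n,k,'zmax',np.percentile(z_,99.5).round(4))
        bands={'press':[(.094,.106),(.05,.09),(.022,.034)],'wide':[(.036,.045)],'narrow':[(.026,.034)],'small':[(.071,.082),(.035,.065),(.012,.024)]}[k]
        for lo,hi in bands:
            Q=P[(z_>lo)&(z_<hi)]
            if len(Q)>5: print('  ',lo,hi,len(Q),'mean',Q.mean(0).round(4),'mid',((Q.min(0)+Q.max(0))/2).round(4),'ext',np.ptp(Q,0).round(4),'circ',circ(Q[:,:2]))
E
```

```text
scene table z 0.0062
scene press zmax 0.1011
   0.094 0.106 141 mean [0.673  0.0872 0.0988] mid [0.6722 0.0864 0.0987] ext [0.0241 0.0254 0.009 ] circ [0.6722 0.0868 0.0085]
   0.05 0.09 190 mean [0.6808 0.0897 0.0706] mid [0.678  0.0869 0.07  ] ext [0.015  0.0271 0.0398] circ [0.6705 0.0868 0.0135]
   0.022 0.034 789 mean [0.6767 0.0896 0.0284] mid [0.6708 0.0876 0.0282] ext [0.0759 0.0716 0.0108] circ [0.6688 0.0867 0.0284]
scene wide zmax 0.0426
   0.036 0.045 311 mean [ 0.4395 -0.198   0.0398] mid [ 0.4431 -0.1965  0.04  ] ext [0.0912 0.0899 0.008 ] circ [ 0.4446 -0.1957  0.0411]
scene narrow zmax 0.0327
   0.026 0.034 290 mean [0.4782 0.2157 0.0295] mid [0.481  0.2163 0.0299] ext [0.063  0.0622 0.0078] circ [0.4824 0.2166 0.0281]
scene small zmax 0.0772
   0.071 0.082 60 mean [ 0.6474 -0.1094  0.0749] mid [ 0.6466 -0.1099  0.075 ] ext [0.0152 0.0187 0.0079] circ [ 0.6467 -0.1098  0.006 ]
   0.035 0.065 112 mean [ 0.6518 -0.1059  0.0496] mid [ 0.6472 -0.1088  0.0499] ext [0.021  0.0189 0.0291] circ [ 0.645  -0.1109  0.0107]
   0.012 0.024 250 mean [ 0.6499 -0.1076  0.0186] mid [ 
[... 551 characters left out ...]
 [ 0.4435 -0.1973  0.0384] mid [ 0.4442 -0.1951  0.0392] ext [0.0891 0.0872 0.0063] circ [ 0.4439 -0.1948  0.0416]
top narrow zmax 0.0317
   0.026 0.034 317 mean [0.4818 0.2193 0.0285] mid [0.4828 0.2182 0.0293] ext [0.0627 0.0622 0.0066] circ [0.4823 0.2176 0.0288]
top small zmax 0.0756
   0.071 0.082 56 mean [ 0.6446 -0.1086  0.0738] mid [ 0.6445 -0.1082  0.0741] ext [0.0163 0.0154 0.0061] circ [ 0.6448 -0.1087  0.0057]
   0.035 0.065 44 mean [ 0.6377 -0.1051  0.0498] mid [ 0.6405 -0.1084  0.0502] ext [0.0126 0.0205 0.0291] circ [ 0.6452 -0.1093  0.0109]
   0.012 0.024 243 mean [ 0.641  -0.1063  0.017 ] mid [ 0.644  -0.1093  0.018 ] ext [0.0447 0.0456 0.0105] circ [ 0.6463 -0.1099  0.0186]
```

```bash
cat > go.py <<'E'
import sys
from h import *
from scipy.spatial.transform import Rotation as R
s=state();t=np.array([float(x) for x in sys.argv[1:4]])
r=R.from_quat(s['orientation']);M=r.as_matrix()
print('t',s['clock'],'pos',np.round(s['position'],4),'jaw',M[:,1].round(3),'z',M[:,2].round(4),'gap',round(s['finger_gap'],4),'F',np.round(s['ft_force'],2),'tau',np.round(s['wrist_torque'],2))
print('shift mm',(M.T@(t-s['position'])*1000).round(1))
E
python3 go.py .6705 .087 .2
```

```text
t 0.5 pos [ 0.144  -0.5308  0.2186] jaw [ 0.262 -0.965 -0.   ] z [-0.e+00  1.e-04 -1.e+00] gap 0.0934 F [ 0.18 -0.38  0.01] tau [0.   0.01 0.04]
shift mm [ 669.9 -458.4   18.6]
```

```bash
python3 -m handwheel '[[[40,-27,0,0,0.7],[90,-61,0,0,0.7],[140,-95,0,0,0.7],[190,-129,0,0,0.7],[240,-164,0,0,0.7],[290,-198,0,0,0.7],[340,-232,0,0,0.7],[390,-267,0,0,0.7],[440,-301,5,0,0.7],[490,-335,10,0,0.7],[540,-370,15,0,0.7],[590,-404,19,0,0.7],[630,-431,19,0,0.7],[660,-452,19,0,0.7],[670,-458,19,0,0.7],[670,-458,19,0,0.7],[670,-458,19,0,0.7],[670,-458,19,0,0.7]]]' 30
python3 go.py .6705 .087 .054
python3 - <<'E'
from m import *
T=wfc('wrist');im,d=get_image('wrist');cv2.imwrite('pics/w1.png',im)
W=cloud('wrist',d,T);P=W.reshape(-1,3);P=P[~np.isnan(P[:,2])]
P=P[np.hypot(P[:,0]-.6705,P[:,1]-.087)<.05]
for lo,hi in[(.094,.106),(.05,.09),(.022,.034)]:
    Q=P[(P[:,2]>lo)&(P[:,2]<hi)]
    if len(Q)>5: print(lo,len(Q),((Q.min(0)+Q.max(0))/2).round(4),np.ptp(Q,0).round(4),circ(Q[:,:2]))
E
```

```text
clock: 2.75
position: [0.6704, 0.0857, 0.2]
orientation: [0.991, 0.132, 0.0, 0.0]
ft_force: [0.7, 0.3, 0.8]
finger_gap: 0.0651
t 2.75 pos [0.6704 0.0857 0.2   ] jaw [ 0.261 -0.965  0.   ] z [ 1.e-04 -1.e-04 -1.e+00] gap 0.0651 F [0.65 0.34 0.79] tau [ 0.04 -0.01 -0.02]
shift mm [  0.4  -1.3 146. ]
0.094 620 [0.67   0.087  0.0978] [0.0254 0.0242 0.0076] [0.6705 0.0874 0.0082]
0.05 281 [0.6758 0.0876 0.07  ] [0.0151 0.0268 0.0396] [0.6695 0.0871 0.0137]
0.022 2727 [0.6695 0.0871 0.0294] [0.0737 0.0736 0.0089] [0.6665 0.0864 0.0294]
```

View pics/w1.png

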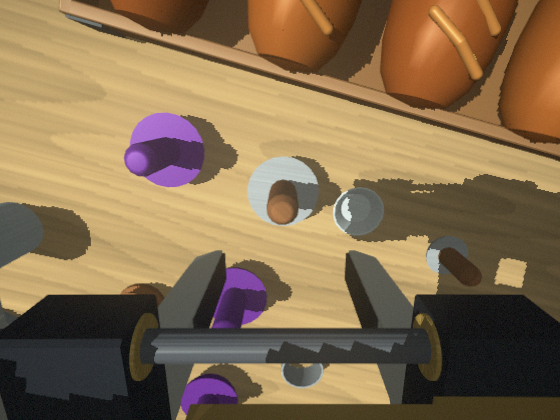

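The wrist view shows the steel disc with its brown handle at about (283,190), between the jaw lines. All three cameras agree on (0.670, 0.087), so I go down and grip.

```bash
python3 -m handwheel '[[[0,-1,35,0,0.7],[0,-1,75,0,0.7],[0,-1,110,0,0.7],[0,-1,130,0,0.7],[0,-1,142,0,0.7],[0,-1,146,0,0.7],[0,-1,146,0,0.7],[0,-1,146,0,0.2],[0,-1,146,0,0.2],[0,-1,146,0,0.2],[0,-1,146,0,0.2],[0,-1,146,0,0.2],[0,-1,146,0,0.2],[0,-1,146,0,0.2]]]' 30
python3 go.py .6705 .087 .204
```

```text
clock: 4.55
position: [0.6705, 0.0875, 0.0537]
orientation: [0.991, 0.132, 0.0, 0.0]
ft_force: [0.5, 0.1, 1.3]
finger_gap: 0.0275
t 4.55 pos [0.6705 0.0875 0.0537] jaw [ 0.262 -0.965  0.   ] z [ 1.e-04 -0.e+00 -1.e+00] gap 0.0275 F [0.47 0.13 1.27] tau [-0.06 -0.02 -0.01]
shift mm [-1.000e-01  5.000e-01 -1.503e+02]
```

```bash
python3 -m handwheel '[[[0,0,-5,0,0.2],[0,0,-20,0,0.2],[0,0,-45,0,0.2],[0,0,-75,0,0.2],[0,0,-105,0,0.2],[0,0,-120,0,0.2],[0,0,-120,0,0.2],[0,0,-120,0,0.2]]]' 30
python3 go.py .4442 -.1953 .15
python3 - <<'E'
from m import *
im,d=get_image('scene');cv2.imwrite('pics/s2.png',cv2.resize(im[130:340,170:420],None,fx=3,fy=2.8))
W=cloud('scene',d,wfc('scene'))
import numpy as np
P=W.reshape(-1,3);P=P[np.hypot(P[:,0]-.67,P[:,1]-.087)<.06]
for z in np.arange(.1,.24,.01):
    Q=P[(P[:,2]>z)&(P[:,2]<z+.01)]
    if len(Q)>5:print(z.round(2),len(Q),((Q.min(0)+Q.max(0))/2).round(4),np.ptp(Q,0).round(4))
E
```

```text
clock: 5.55
position: [0.6699, 0.0875, 0.1723]
orientation: [0.991, 0.132, -0.001, -0.0]
ft_force: [0.5, -1.0, -3.1]
finger_gap: 0.0276
t 5.55 pos [0.6699 0.0875 0.1723] jaw [ 0.262 -0.965 -0.   ] z [-2.e-03 -1.e-04 -1.e+00] gap 0.0276 F [ 0.48 -1.01 -3.11] tau [ 0.01 -0.    0.01]
shift mm [-291.8  213.9   22.8]
0.13 8 [0.6938 0.0963 0.1373] [0.0184 0.0376 0.0043]
0.14 773 [0.6738 0.0864 0.1452] [0.0649 0.0727 0.0096]
0.15 71 [0.6764 0.0986 0.155 ] [0.0582 0.0475 0.0098]
0.16 59 [0.677  0.0877 0.165 ] [0.0144 0.0249 0.0093]
0.17 91 [0.678  0.0896 0.175 ] [0.0163 0.0443 0.01  ]
0.18 130 [0.6777 0.0892 0.185 ] [0.0188 0.0521 0.0099]
0.19 147 [0.678  0.0896 0.195 ] [0.0165 0.0527 0.0099]
0.2 149 [0.6783 0.0889 0.205 ] [0.0183 0.0545 0.0099]
0.21 270 [0.6731 0.0889 0.215 ] [0.0279 0.0567 0.01  ]
0.22 112 [0.6752 0.0894 0.2249] [0.0244 0.0574 0.0097]
0.23 16 [0.6771 0.0938 0.2336] [0.0156 0.0437 0.0066]
```

View pics/s2.png

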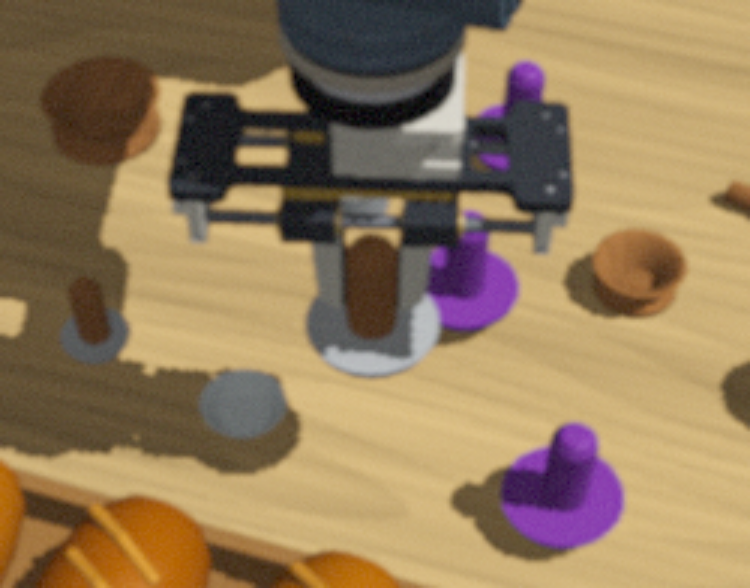

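The press is held upright between the fingers. The top of the disc is near z=0.147, as expected. I carry it over the wide rest.

```bash
python3 -m handwheel '[[[-12,9,0,0,0.2],[-37,27,0,0,0.2],[-72,53,0,0,0.2],[-112,82,0,0,0.2],[-152,111,0,0,0.2],[-192,141,0,0,0.2],[-227,166,0,0,0.2],[-257,188,0,0,0.2],[-279,205,0,0,0.2],[-290,213,10,0,0.2],[-292,214,20,0,0.2],[-292,214,22,0,0.2],[-292,214,22,0,0.2],[-292,214,22,0,0.2]]]' 30
python3 go.py .4442 -.1953 .15
python3 - <<'E'
from m import *
for n in ['scene','top']:
    im,d=get_image(n);c=(145,70,285,210) if n=='scene' else (330,190,470,330)
    cv2.imwrite(f'pics/{n}3.png',cv2.resize(im[c[1]:c[3],c[0]:c[2]],None,fx=4,fy=4))
    np.savez(f'{n}3.npz',im=im,d=d)
    W=cloud(n,d,wfc(n));P=W.reshape(-1,3);P=P[(np.hypot(P[:,0]-.4442,P[:,1]+.1953)<.05)]
    Q=P[(P[:,2]>.112)&(P[:,2]<.135)]
    if len(Q)<30: print(n,len(Q));continue
    for _ in range(4):
        A=np.c_[Q[:,:2]-[.4442,-.1953],np.ones(len(Q))];c=np.linalg.lstsq(A,Q[:,2],rcond=None)[0];r=abs(Q[:,2]-A@c);Q=Q[r<.004]
    print(n,len(Q),'tilt slope',c.round(4),'mid',((Q.min(0)+Q.max(0))/2).round(4),np.ptp(Q,0).round(4))
E
```

```text
clock: 7.35
position: [0.4451, -0.1951, 0.1518]
orientation: [0.991, 0.132, 0.0, 0.0]
ft_force: [0.1, 0.4, -2.1]
finger_gap: 0.0273
t 7.35 pos [ 0.4451 -0.1951  0.1518] jaw [ 0.262 -0.965  0.   ] z [ 3.e-04 -1.e-04 -1.e+00] gap 0.0273 F [ 0.06  0.4  -2.1 ] tau [ 0.02  0.   -0.  ]
shift mm [-0.9 -0.   1.8]
scene 480 tilt slope [-0.005  -0.0044  0.1267] mid [ 0.4462 -0.196   0.1262] [0.0742 0.076  0.0074]
top 212 tilt slope [0.0015 0.0157 0.125 ] mid [ 0.4458 -0.188   0.1256] [0.0721 0.0516 0.0063]
```

View pics/scene3.png

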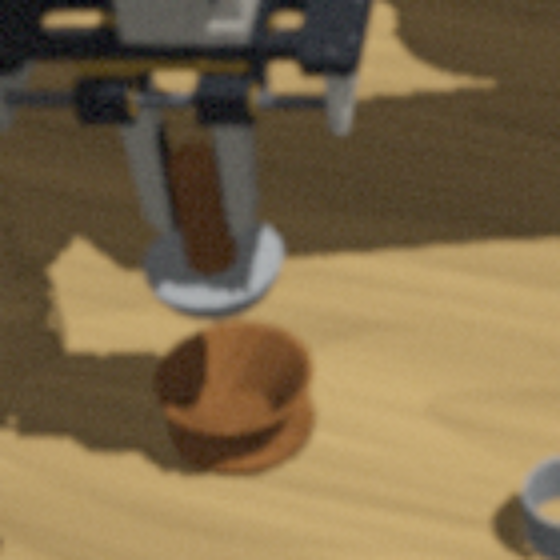

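View pics/top3.png

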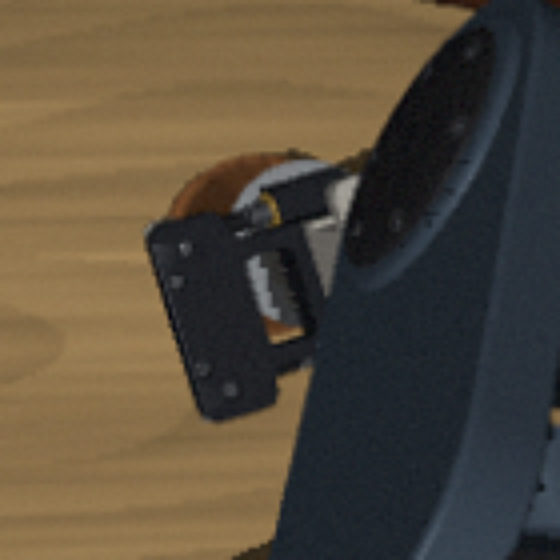

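Over the rest the press is upright, with a tilt below 1°, and about 1 mm too far in x. In the scene crop the disc is above the brown cup. I correct the 1 mm and lower it to just short of contact.

```bash
python3 -m handwheel '[[[-1,0,8,0,0.2],[-1,0,25,0,0.2],[-1,0,42,0,0.2],[-1,0,56,0,0.2],[-1,0,66,0,0.2],[-1,0,72,0,0.2],[-1,0,75,0,0.2],[-1,0,75,0,0.2],[-1,0,75,0,0.2]]]' 30
python3 go.py .4442 -.1953 .0697
python3 - <<'E'
from m import *
n='scene'
im,d=get_image(n);c=(145,90,285,230)
cv2.imwrite(f'pics/{n}4.png',cv2.resize(im[c[1]:c[3],c[0]:c[2]],None,fx=4,fy=4))
W=cloud(n,d,wfc(n));P=W.reshape(-1,3);P=P[(np.hypot(P[:,0]-.4442,P[:,1]+.1953)<.06)]
Q=P[(P[:,2]>.046)&(P[:,2]<.058)];print(len(Q),((Q.min(0)+Q.max(0))/2).round(4),np.ptp(Q,0).round(4),Q.mean(0))
E
```

```text
clock: 8.57
position: [0.4439, -0.1958, 0.077]
orientation: [0.991, 0.132, 0.0, 0.0]
ft_force: [1.3, 0.4, -3.2]
finger_gap: 0.0276
t 8.575 pos [ 0.4439 -0.1958  0.077 ] jaw [ 0.262 -0.965  0.   ] z [ 5.e-04 -3.e-04 -1.e+00] gap 0.0276 F [ 1.29  0.44 -3.19] tau [-0.02  0.01 -0.05]
shift mm [ 0.4 -0.4  7.3]
442 [ 0.4468 -0.197   0.0522] [0.0717 0.0743 0.0114] [ 0.45280908 -0.19153621  0.05233156]
```

View pics/scene4.png

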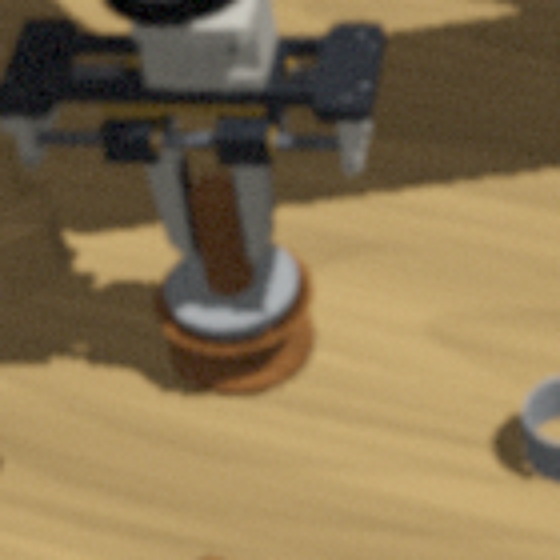

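The disc sits centred over the cup mouth at about crop (233,295), 7 mm above home. I lower in small steps and watch the force.

```bash
python3 -m handwheel '[[[0,0,1,0,0.2],[0,0,2,0,0.2],[0,0,3,0,0.2],[0,0,4,0,0.2],[0,0,5,0,0.2],[0,0,5,0,0.2],[0,0,5,0,0.2]]]' 30
python3 -m handwheel '[[[0,0,1,0,0.2],[0,0,1,0,0.2]]]' 30
python3 go.py .4442 -.1953 .0697
```

```text
clock: 9.5
position: [0.4437, -0.1957, 0.0716]
orientation: [0.991, 0.132, -0.0, -0.0]
ft_force: [-0.4, 0.8, -3.0]
finger_gap: 0.027
clock: 9.75
position: [0.4437, -0.1957, 0.0706]
orientation: [0.991, 0.132, -0.0, -0.0]
ft_force: [-0.6, 0.0, -2.1]
finger_gap: 0.0276
t 9.75 pos [ 0.4437 -0.1957  0.0706] jaw [ 0.262 -0.965 -0.   ] z [-1.e-04  0.e+00 -1.e+00] gap 0.0276 F [-0.57  0.02 -2.15] tau [ 0.   -0.03  0.03]
shift mm [ 0.6 -0.2  0.9]
```

```bash
for i in 1 2; do python3 -m handwheel '[[[0,0,0.5,0,0.2],[0,0,0.5,0,0.2]]]' 30 | grep -E "pos|ft"; done
python3 go.py .4442 -.1953 .0697
```

```text
position: [0.4437, -0.1957, 0.0701]
ft_force: [-0.2, 1.1, -3.3]
position: [0.4437, -0.1957, 0.0696]
ft_force: [0.0, 0.1, -3.5]
t 10.25 pos [ 0.4437 -0.1957  0.0696] jaw [ 0.262 -0.965 -0.   ] z [-1.e-04  0.e+00 -1.e+00] gap 0.0275 F [ 0.02  0.14 -3.51] tau [-0.02  0.05  0.02]
shift mm [ 0.6 -0.2 -0.1]
```

```bash
for i in 1 2 3; do python3 -m handwheel '[[[0,0,0.5,0,0.2],[0,0,0.5,0,0.2]]]' 30 | grep -E "pos|ft"; done
python3 go.py .4442 -.1953 .0697
```

```text
position: [0.4437, -0.1957, 0.0691]
ft_force: [-0.2, 0.3, -2.1]
position: [0.4437, -0.1957, 0.0686]
ft_force: [0.9, -0.7, -3.4]
position: [0.4437, -0.1957, 0.0681]
ft_force: [-0.3, -0.4, -3.1]
t 11.0 pos [ 0.4437 -0.1957  0.0681] jaw [ 0.262 -0.965 -0.   ] z [-1.e-04  0.e+00 -1.e+00] gap 0.0273 F [-0.33 -0.39 -3.07] tau [-0.01 -0.07  0.01]
shift mm [ 0.6 -0.2 -1.6]
```

```bash
for i in 1 2 3; do python3 -m handwheel '[[[0,0,0.5,0,0.2],[0,0,0.5,0,0.2]]]' 30 | grep -E "pos|ft"; done
python3 - <<'E'
from m import *
n='scene'
im,d=get_image(n);c=(145,90,285,230)
cv2.imwrite(f'pics/{n}5.png',cv2.resize(im[c[1]:c[3],c[0]:c[2]],None,fx=4,fy=4))
W=cloud(n,d,wfc(n));P=W[150:195,175:235].reshape(-1,3);P=P[(np.hypot(P[:,0]-.4442,P[:,1]+.1953)<.034)]
Q=P[(P[:,2]>.036)&(P[:,2]<.056)]
A=np.c_[Q[:,:2]-[.4442,-.1953],np.ones(len(Q))];print(len(Q),np.linalg.lstsq(A,Q[:,2],rcond=None)[0],np.median(Q[:,2]))
E
```

```text
position: [0.4437, -0.1957, 0.0676]
ft_force: [-1.6, 1.0, -3.4]
position: [0.4437, -0.1957, 0.0671]
ft_force: [-0.4, 0.7, -4.2]
position: [0.4437, -0.1956, 0.0666]
ft_force: [1.0, -0.5, -2.9]
390 [0.00223824 0.02117733 0.04277216] 0.04230362363507345
```

View pics/scene5.png

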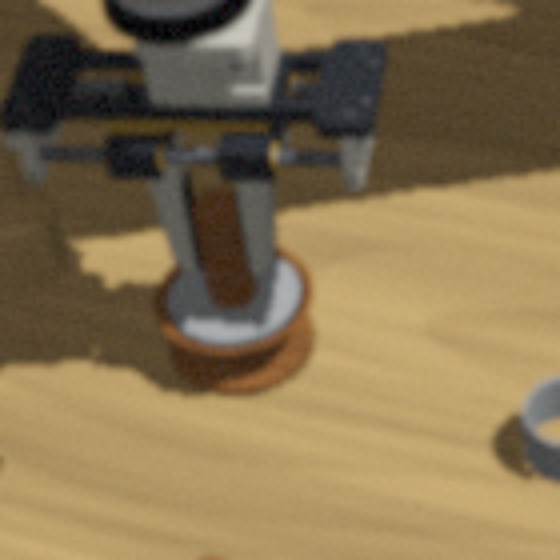

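No contact yet. The disc still looks level and centred inside the rim, so I continue.

```bash
for i in 1 2 3 4; do python3 -m handwheel '[[[0,0,0.5,0,0.2],[0,0,0.5,0,0.2]]]' 30 | grep -E "pos|ft"; done; python3 go.py 0 0 0
```

```text
position: [0.4437, -0.1957, 0.0661]
ft_force: [-0.5, -0.1, -3.2]
position: [0.4437, -0.1957, 0.0656]
ft_force: [0.7, 0.4, -2.4]
position: [0.4437, -0.1957, 0.0651]
ft_force: [-1.5, -1.3, -1.9]
position: [0.4436, -0.1957, 0.0647]
ft_force: [-2.4, 0.1, 1.6]
t 12.8 pos [ 0.4436 -0.1957  0.0647] jaw [ 0.262 -0.965  0.   ] z [-1.e-04 -0.e+00 -1.e+00] gap 0.0271 F [-2.4   0.1   1.61] tau [-0.07  0.45  0.01]
shift mm [-376.9 -305.    64.8]
```

Contact has started, with reaction in -x and torque about +y. I ease slightly to -x and carry on lowering.

```bash
python3 -m handwheel '[[[-0.5,0,0,0,0.2],[-0.5,0,0,0,0.2]]]' 30 | grep -E "pos|ft";python3 go.py 0 0 0|head -1
python3 -m handwheel '[[[-0.3,0,0.5,0,0.2],[-0.3,0,0.5,0,0.2]]]' 30 | grep -E "pos|ft";python3 go.py 0 0 0|head -1
```

```text
position: [0.4433, -0.1958, 0.0646]
ft_force: [0.7, -0.3, -1.8]
t 13.05 pos [ 0.4433 -0.1958  0.0646] jaw [ 0.262 -0.965  0.   ] z [ 2.e-04 -0.e+00 -1.e+00] gap 0.0274 F [ 0.66 -0.27 -1.82] tau [-0.03  0.08  0.  ]
position: [0.4432, -0.1959, 0.0643]
ft_force: [0.2, 0.3, 0.5]
t 13.3 pos [ 0.4432 -0.1959  0.0643] jaw [ 0.262 -0.965  0.   ] z [ 5.e-04 -2.e-04 -1.e+00] gap 0.0279 F [0.24 0.31 0.5 ] tau [ 0.11  0.01 -0.02]
```

```bash
for i in 1 2; do python3 -m handwheel '[[[0,0,0.5,0,0.2],[0,0,0.5,0,0.2]]]' 30 | grep -E "pos|ft";python3 go.py 0 0 0|head -1;done
python3 - <<'E'
from m import *
im,d=get_image('wrist');cv2.imwrite('pics/w6.png',im)
im,d=get_image('scene');c=(145,90,285,230)
cv2.imwrite(f'pics/scene6.png',cv2.resize(im[c[1]:c[3],c[0]:c[2]],None,fx=4,fy=4))
E
```

```text
position: [0.4432, -0.196, 0.0642]
ft_force: [-1.5, 1.2, 7.6]
t 13.55 pos [ 0.4432 -0.196   0.0642] jaw [ 0.262 -0.965  0.   ] z [ 7.e-04 -3.e-04 -1.e+00] gap 0.0274 F [-1.5   1.16  7.62] tau [0.33 0.28 0.  ]
position: [0.4433, -0.196, 0.064]
ft_force: [-3.3, 2.3, 14.6]
t 13.8 pos [ 0.4433 -0.196   0.064 ] jaw [ 0.262 -0.965  0.001] z [ 8.e-04 -4.e-04 -1.e+00] gap 0.0274 F [-3.25  2.28 14.64] tau [0.44 0.66 0.02]
```

View pics/w6.png

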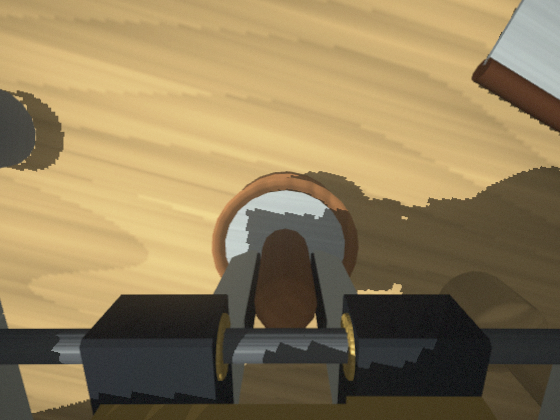

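View pics/scene6.png

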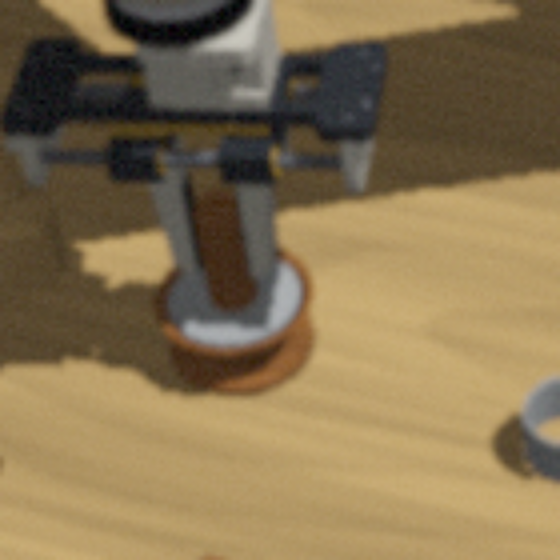

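It is seated: the reaction is 14.6 N up, and the disc is concentric with the rim at wrist (287,225). I unload most of the force, soften the grip, then open.

```bash
python3 -m handwheel '[[[0,0,-0.7,0,0.2],[0,0,-0.7,0,0.2],[0,0,-0.7,0,0.2]]]' 5 | grep -E "pos|ft"
python3 go.py 0 0 0|head -1
python3 -m handwheel '[[[0,0,0,0,0.32],[0,0,0,0,0.36],[0,0,0,0,0.42],[0,0,0,0,0.5],[0,0,0,0,0.6],[0,0,0,0,0.7],[0,0,0,0,0.7],[0,0,0,0,0.7]]]' 5
python3 - <<'E'
from m import *
im,d=get_image('wrist');cv2.imwrite('pics/w7.png',im)
E
```

```text
position: [0.4431, -0.1959, 0.064]
ft_force: [-0.3, 1.4, 5.5]
t 14.275 pos [ 0.4431 -0.1959  0.064 ] jaw [ 0.262 -0.965  0.   ] z [ 4.e-04 -1.e-04 -1.e+00] gap 0.0279 F [-0.25  1.4   5.48] tau [ 0.28 -0.02  0.  ]
clock: 15.28
position: [0.4429, -0.1959, 0.0638]
orientation: [0.991, 0.132, -0.0, -0.0]
ft_force: [0.0, -0.7, -0.2]
finger_gap: 0.0648
```

View pics/w7.png

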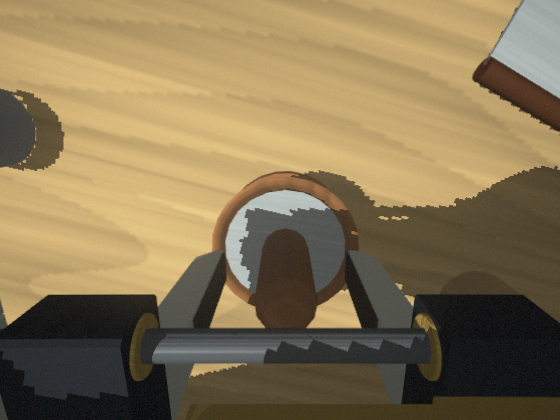

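The press is free between the open fingers and did not move. I raise the hand straight up and back away.

```bash
python3 -m handwheel '[[[0,0,-10,0,0.7],[0,0,-35,0,0.7],[0,0,-75,0,0.7],[0,0,-115,0,0.7],[0,0,-150,0,0.7],[0,0,-160,0,0.7],[0,0,-160,0,0.7]]]' 
cat > chk.py <<'E'
from m import *
import sys
c0=np.array([.4442,-.1953])
for n in sys.argv[2:]:
    T=wfc(n);im,d=get_image(n);cv2.imwrite(f'pics/{n}{sys.argv[1]}.png',im)
    W=cloud(n,d,T);P=W.reshape(-1,3);P=P[~np.isnan(P[:,2])];r=np.hypot(*(P[:,:2]-c0).T)
    B=P[(r>.07)&(r<.1)];print(n,'bench z',np.median(B[:,2]).round(4))
    P=P[r<.055];r=r[r<.055]
    for lo,hi in[(.105,.125),(.06,.1)]:
        Q=P[(P[:,2]>lo)&(P[:,2]<hi)]
        if len(Q)>9:print('  ',lo,hi,len(Q),'mid',((Q.min(0)+Q.max(0))/2).round(4),'ext',np.ptp(Q,0).round(4),'circ',circ(Q[:,:2]),'z99',np.percentile(Q[:,2],97).round(4))
    Q=P[(r<.033)&(P[:,2]>.03)&(P[:,2]<.055)]
    for _ in range(3):
        A=np.c_[Q[:,:2]-c0,np.ones(len(Q))];c=np.linalg.lstsq(A,Q[:,2],rcond=None)[0];Q=Q[abs(Q[:,2]-A@c)<.004]
    print('   disc',len(Q),c.round(4)); 
    Q=P[(P[:,2]>.035)&(P[:,2]<.048)];print('   rim mid',((Q.min(0)+Q.max(0))/2).round(4),np.ptp(Q,0).round(4))
E
python3 chk.py 8 wrist scene
```

```text
clock: 16.2
position: [0.4429, -0.1959, 0.2238]
orientation: [0.991, 0.132, 0.0, 0.0]
ft_force: [-0.2, 0.0, 0.0]
finger_gap: 0.065
wrist bench z -0.0004
   0.105 0.125 556 mid [ 0.4423 -0.1971  0.1084] ext [0.0244 0.0245 0.0068] circ [ 0.4431 -0.1968  0.0082] z99 0.1112
   0.06 0.1 246 mid [ 0.4485 -0.1966  0.0802] ext [0.0156 0.0268 0.0395] circ [ 0.4422 -0.1971  0.0138] z99 0.0994
   disc 1915 [0.0024 0.0046 0.0382]
   rim mid [ 0.4423 -0.1969  0.0414] [0.0899 0.09   0.0128]
scene bench z 0.0022
   0.105 0.125 75 mid [ 0.4462 -0.1939  0.1091] ext [0.0205 0.0248 0.008 ] circ [ 0.4461 -0.1949  0.0081] z99 0.1124
   0.06 0.1 171 mid [ 0.4475 -0.1938  0.0799] ext [0.0259 0.0239 0.0397] circ [ 0.4437 -0.1966  0.0135] z99 0.0984
   disc 329 [0.0021 0.0153 0.04  ]
   rim mid [ 0.444  -0.1961  0.0413] [0.088  0.0913 0.0125]
```

View pics/wrist8.png

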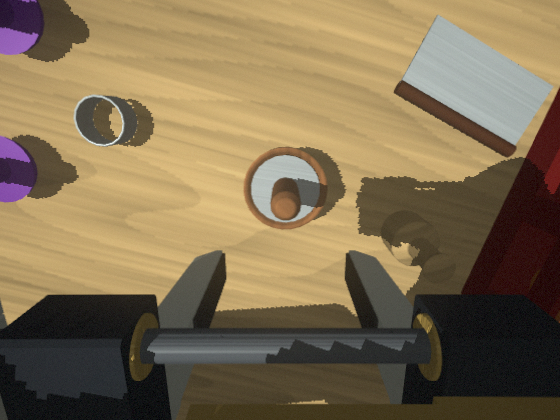

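The press is upright and its handle axis is concentric with the rim, but it sits about 5 mm lower than the text says. I check the dish profile in the first pictures against the rim height now.

```bash
python3 - <<'E'
from m import *
for n,c in(('scene',(.444,-.1962)),('top',(.444,-.1951))):
    z=np.load(n+'0.npz');W=cloud(n,z['d'],z['T']).reshape(-1,3);r=np.hypot(W[:,0]-c[0],W[:,1]-c[1])
    print(n,[(int(a),round(float(np.median(W[(r*1e3>=a)&(r*1e3<a+4),2]))*1e3,1),int(((r*1e3>=a)&(r*1e3<a+4)).sum())) for a in range(0,64,4)])
T=wfc('wrist');im,d=get_image('wrist');W=cloud('wrist',d,T).reshape(-1,3);r=np.hypot(W[:,0]-.4423,W[:,1]+.197)*1e3
print([(int(a),np.round(np.nanpercentile(W[(r>=a)&(r<a+2),2],[10,50,90])*1e3,1)) for a in range(0,56,2)])
p=np.load('scene0.npz');W=cloud('scene',p['d'],p['T']).reshape(-1,3);r=np.hypot(W[:,0]-.6705,W[:,1]-.087)*1e3
print('press',[(int(a),np.round(np.nanpercentile(W[(r>=a)&(r<a+2),2],[10,50,90])*1e3,1)) for a in range(0,50,2)])
E
```

```text
scene [(0, 9.9, 9), (4, 9.8, 17), (8, 9.8, 24), (12, 9.4, 28), (16, 10.7, 48), (20, 15.0, 112), (24, 20.1, 149), (28, 26.4, 154), (32, 30.7, 183), (36, 32.4, 262), (40, 37.2, 306), (44, 2.0, 140), (48, 1.5, 119), (52, 1.4, 126), (56, 1.2, 146), (60, 1.3, 158)]
top [(0, 7.3, 13), (4, 6.8, 35), (8, 6.3, 60), (12, 7.0, 80), (16, 8.4, 109), (20, 14.3, 135), (24, 20.9, 173), (28, 27.5, 197), (32, 31.7, 216), (36, 35.6, 269), (40, 37.9, 377), (44, -0.2, 200), (48, -0.9, 175), (52, -0.7, 244), (56, -0.9, 321), (60, -1.0, 356)]
[(0, array([109.6, 110. , 111. ])), (2, array([109.2, 110.1, 110.7])), (4, array([109.4, 110.2, 110.9])), (6, array([109.2, 110.2, 110.8])), (8, array([108.2, 109.2, 110.3])), (10, array([105.1, 106.6, 108.3])), (12, array([ 47.9,  86.2, 104.3])), (14, array([37.5, 38.6, 87.8])), (16, array([37.3, 38.2, 39.1])), (18, array([37.2, 38.2, 39.2])), (20, array([ 37.7, 332.4, 335. ])), (22, array([ 38.6, 334. , 335.8])), (24, array([ 38.2, 333.3, 335.6])), (26, array([ 38.3, 324.4, 335.3])), (28, array([ 38.7, 324. , 334.7])), (30, array([ 39.6, 322.5, 325.1])), (32, array(
[... 562 characters left out ...]
5])), (8, array([ 97.7,  99.5, 101.1])), (10, array([59.7, 95.6, 98.8])), (12, array([34.4, 63.9, 91.8])), (14, array([27.6, 51.3, 85.3])), (16, array([26.9, 28.8, 30.2])), (18, array([26.4, 28.5, 29.9])), (20, array([26.9, 28.3, 30.1])), (22, array([26.4, 28.3, 30.3])), (24, array([-1.1, 28. , 30. ])), (26, array([-0.4, 27.6, 29.5])), (28, array([-0.6, 27.7, 29.7])), (30, array([-0.4, 27.5, 29.7])), (32, array([-0.7, 27.1, 29.7])), (34, array([-0.8, 26.1, 29.7])), (36, array([-1.9,  1.2, 29.3])), (38, array([-1.6,  0.2,  1.6])), (40, array([-1.6,  0.2,  1.8])), (42, array([-1.7,  0.3,  2.1])), (44, array([-1.7,  0.3,  2.2])), (46, array([-1.7,  0.2,  1.9])), (48, array([-1.3,  0.3,  1.9]))]
```

```bash
python3 - <<'E'
from m import *
p=np.load('scene3.npz');T=wfc('scene');W=cloud('scene',p['d'],T).reshape(-1,3)
m=(np.hypot(W[:,0]-.4455,W[:,1]+.1958)<.06)&(W[:,2]>.07)&(W[:,2]<.135)
Q=W[m];r=np.hypot(Q[:,0]-.4455,Q[:,1]+.1958)*1e3;h=Q[:,2]*1e3-98   # height over foot
for a in range(-26,36,3):
    k=(h>=a)&(h<a+3)
    if k.sum()>2: print('h',a+1.5,'n',k.sum(),'r',np.percentile(r[k],[10,50,90]).round(1),'sphere r',round(float(np.sqrt(max(0,38**2-(36.06-a-1.5)**2))),1))
cv2.imwrite('pics/z3.png',cv2.resize(p['im'][115:160,170:225],None,fx=12,fy=12,interpolation=cv2.INTER_CUBIC))
# cone fit of dish
from scipy.optimize import least_squares
for n in('scene','top'):
    z=np.load(n+'0.npz');W=cloud(n,z['d'],z['T']).reshape(-1,3)
    r=np.hypot(W[:,0]-.444,W[:,1]+.1955);Q=W[(r>.021)&(r<.034)&(W[:,2]>.012)&(W[:,2]<.036)]
    f=least_squares(lambda q:np.hypot(Q[:,0]-q[0],Q[:,1]-q[1])-(q[2]+(Q[:,2]-.024)*q[3]),[.444,-.1955,.026,.75],loss='soft_l1',f_scale=.001).x
    print(n,'dish r at z24',f.round(4),'half angle',np.degrees(np.arctan(f[3])).round(1),len(Q))
E
```

```text
h 11.5 n 4 r [27.3 27.9 29.2] sphere r 29.0
h 14.5 n 4 r [29.8 30.  31.2] sphere r 31.3
h 17.5 n 10 r [31.5 32.1 33.3] sphere r 33.2
h 20.5 n 19 r [33.2 34.2 35.1] sphere r 34.7
h 23.5 n 23 r [34.5 35.5 36.4] sphere r 35.9
h 26.5 n 131 r [16.5 28.5 36.7] sphere r 36.8
h 29.5 n 327 r [18.1 29.2 36.5] sphere r 37.4
h 32.5 n 28 r [13.1 15.6 30.1] sphere r 37.8
h 35.5 n 14 r [12.5 13.7 14.9] sphere r 38.0
scene dish r at z24 [ 0.4439 -0.1959  0.0273  0.5373] half angle 28.2 338
top dish r at z24 [ 0.4439 -0.1955  0.0281  0.6173] half angle 31.7 567
```

View pics/z3.png

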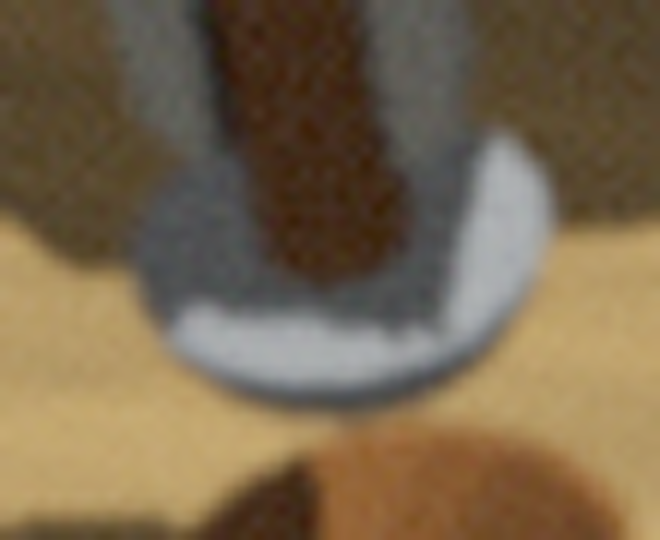

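```bash
python3 -m handwheel '[[[-20,19,0,0,0.7],[-50,48,0,0,0.7],[-90,86,0,0,0.7],[-130,124,0,0,0.7],[-170,162,0,0,0.7],[-200,190,0,0,0.7],[-210,200,0,0,0.7],[-210,200,0,0,0.7]]]'
python3 chk.py 9 scene top
python3 - <<'E'
import cv2
a=cv2.imread('pics/scene9.png')[130:320,150:420];cv2.imwrite('pics/s9c.png',cv2.resize(a,None,fx=2.9,fy=2.9,interpolation=cv2.INTER_CUBIC))
E
```

```text
clock: 17.35
position: [0.2925, -0.4436, 0.223]
orientation: [0.991, 0.132, -0.0, -0.001]
ft_force: [-0.4, 1.1, 0.6]
finger_gap: 0.0648
scene bench z 0.001
   0.105 0.125 77 mid [ 0.4473 -0.1956  0.1095] ext [0.0207 0.0228 0.009 ] circ [ 0.4462 -0.1957  0.0083] z99 0.1131
   0.06 0.1 175 mid [ 0.4479 -0.1943  0.0801] ext [0.0243 0.0249 0.0398] circ [ 0.4435 -0.1968  0.0137] z99 0.0991
   disc 319 [0.0086 0.0171 0.0398]
   rim mid [ 0.443  -0.1962  0.0415] [0.091  0.0913 0.0128]
top bench z -0.001
   0.105 0.125 121 mid [ 0.4442 -0.1952  0.1085] ext [0.0219 0.0221 0.0066] circ [ 0.4438 -0.195   0.0078] z99 0.1115
   0.06 0.1 84 mid [ 0.4439 -0.1869  0.0802] ext [0.0263 0.0107 0.0392] circ [ 0.4438 -0.196   0.0138] z99 0.0992
   disc 579 [-0.0001  0.0095  0.0377]
   rim mid [ 0.4442 -0.1952  0.0414] [0.0891 0.0874 0.0127]
```

View pics/s9c.png

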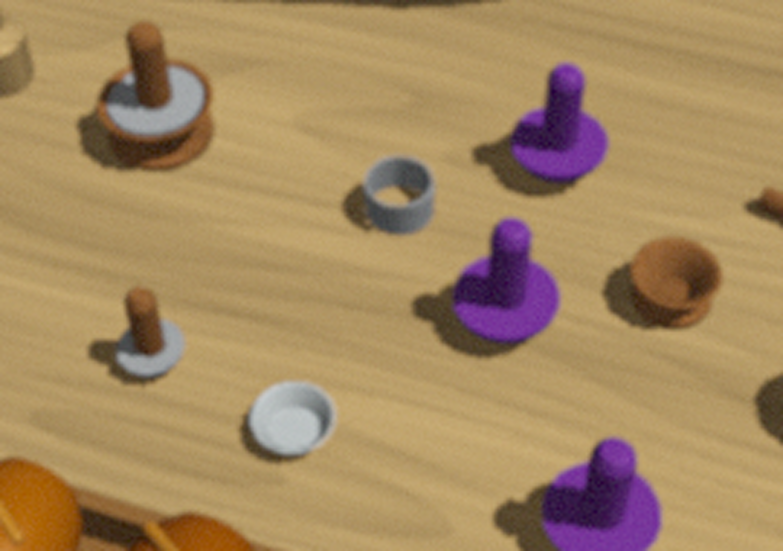

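View pics/top9.png

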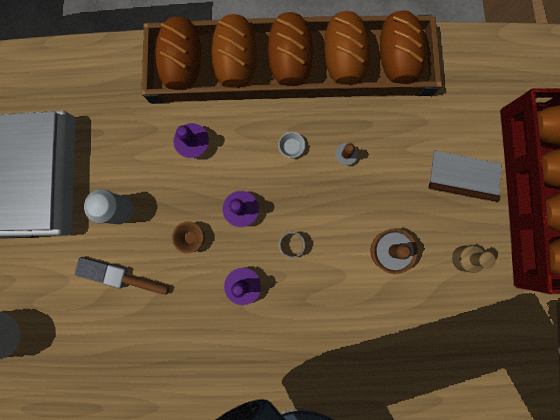

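The press stands upright and concentric in the wide rest, at top picture (396,251). The handle top and the rim both measure (0.444, -0.195). The small press has not moved from top (347,153). I hand in.

```bash
python3 -c "
from workcell import *
print(finish_job(),state()['clock'])"
```

```text
the job is handed in; nothing more can be done
the job is handed in; nothing more can be done
```

The larger steel-domed bun press is in the wider wooden rest, dome down and let go. It sits about 5 mm deeper than your description says it should. I handed the job in at about 17.5 s, with the arm retracted and touching nothing.

I gripped the press by its handle and lowered it in small steps until it met the dish wall. I moved it about half a millimetre sideways to even out the contact, then pressed it to about 15 N. After easing off to about 5 N I opened the fingers, and the press did not visibly move.

**Last checks that agreed:**
- **Centring:** the handle and rim centres agree within about 0.3 mm in the top and wrist views. The scene camera is less clear, differing by up to about 4 mm.
- **Upright:** the wrist view puts the tilt at about 0.3°. The scene and top views read up to about 1°, which is within their noise.
- **Small press:** in the last pictures it stands where it was.

**Check that disagreed:** by the robot and all cameras, the top of the press is 110–112 mm above the bench. That puts its mid point about 20–21 mm above the rim, not 26 mm. The top of the dome is about 1.5 mm below the rim, and the foot is about 2 mm clear of the dish floor. No contact was felt until that depth, and then it was firm. I took this as fully home but could not explain the difference.

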